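# Pick the retaining ring of an inspection port out of its groove

### The arm

A 7-joint arm with a two-finger parallel gripper is mounted at the origin on a cart in front of the work surface, level with it; the furniture and walls round the work are solid. World frame = base frame: x ahead of the robot, y to its left, z up, the work surface at z = 0. Lengths are in m, angles in rad, forces in N, time in s.
With the tool pointing down it reaches from about 0.425 to 0.925 m from the base axis. Payload 6.8 kg.
Tool frame: the origin (TCP) lies between the finger pads; the fingertips stand finger_overhang ahead of it and the grasp point (between the pads) lies 6 mm ahead of it (finger_overhang is the distance from the TCP to the fingertips, in m); z points along the fingers, y is the line along which they close (so a half turn about z gives the same grasp; the last joint's range is limited). The gripper opens to 85 mm and grips with 20 to 120 N. Pads are 22 mm wide; open, the fingers measure 114 mm over their backs; the gripper's body (76 mm by 85 mm) begins 54 mm behind the grasp point. The pads swing forward as they close: fully open they stand 13 mm farther back than shut.
Start: joints at [1.104, 0.477, 0.022, 1.555, -0.011, 1.109, -0.083], TCP at [0.237, -0.632, 0.218] pointing down, gripper open.
Joint ranges: [-2.96, 2.96], [-0.34, 2.1], [-1.41, 1.46], [0.24, 2.44], [-1.37, 4.51], [0.17, 1.92], [-2.96, 2.96]. Speed limits (rad/s): [2.39, 2.39, 3.14, 3.14, 3.14, 3.14, 3.14].

### API

Orientations are given as a unit quaternion [w, x, y, z].
In Python, from station import * gives the robot as it stands.
- The arm moves only by the tool drive_tool, never from a script. Its argument "increments" is a list of rows, each an object of numbers: "claw": the finger opening in m, from 0 to 0.0854; "dx", "dy", "dz": the shift along the tool's x, y, z in m; "wx", "wy", "wz": the turn, a rotation vector about the tool's x, y, z in degrees. A call has 1 to 20 rows; each row shifts and turns the commanded pose from where the row before left it, along the tool's axes as they then stand; what a row does not reach is not made up. A row lasts 1/8 s, in which the tool goes at most 62.5 mm and 10.7 degrees, less where a joint would pass 70% of its speed; a pose out of reach is approached as far as the arm can. A call with a gripper value outside its range is refused whole. The fingers move at their own pace and stop on an object; "newtons" is the grip in N (left out, the last holds). Time passes only in rows, so rows that do not move let the fingers close. It gives the time, the measured TCP pose, the force, the opening and the grip force at its end, in the units of the state.
- get_obs(): the state, without advancing time (a new reading comes with each control period).
- read_camera(name): name is "side" or "top"; returns (picture, depth): 420x560x3 uint8, red, green, blue; 420x560 float32, m along the optical axis (not along the pixel's ray), 0 where there is no reading.
- calibration(name): a dict with "intrinsics" (3x3 intrinsics, pixels), "k1" (the pictures are not rectified: a ray, as slopes to the right and down, at radius r is drawn at 1 + k1 r^2 times it, then the intrinsics apply), "R" (3x3) and "t" (3): a world point X has camera coordinates R X + t. Camera axes: x right, y down, z forward; pixel columns grow to the right and rows downward; lengths in m; the calibration is good to about 2 mm. A picture is of the moment at which its call begins. calibration takes no time and is no camera call.
- hand_in(): hands the job in; it is judged then, once.
The state is a dict: "t": time; "q": joint angles; "joint_vel": joint speeds; "joint_torque": joint torques, N m; "eef_pos": TCP position; "tool_rot": TCP orientation; "contact_force": force on the tool from outside, world axes, zero at the start; "torque": the same for the moment, N m; "gripper_width": opening from 0.0 (shut) to 1.0 (fully open); "grasp_force": force on a finger pad.
Only numpy, scipy, OpenCV 4.12 (cv2) and the standard library are available. Lean on these libraries where they do the work, as an engineer would, in place of code of your own. Each camera call takes 0.05 s, during which the arm holds its last target. There are 200 camera calls.

### The job

Take the orange-handled hook pick from its grey stand, feel its hook under the raised end of the brass retaining ring in the round inspection port, and gently lift that end out until the ring stands up at about 25 to 30 degrees, never pressing on the port with 20 N or more. Touch the port and its ring with the pick only. Then put the pick back in its stand, collar resting on top, let go, and leave the glassware and forceps beside it where they are.

Things in the scene. Friction and masses are not known exactly. Their poses are not given: they have to be found in the camera images.
- port: Round inspection port fixed to the bench: aluminium flange 132 mm across, 10 mm high; on it a steel body 104 mm across, rim at z = 37 mm, bore 84 mm across. Origin at the centre of its underside, z up; its two points have parallel axes. Force between the pick and the port (ring and window included) must stay under 20 N; only the pick may touch it.
- port_window (a point): Point on the port's axis at the top of the glass window that floors the bore, z = 26 mm of the port. The window rests on a soft gasket: gives 1 mm for 2 N, 3 mm at most. On it lies a C-shaped retaining ring of brass-coloured 5 mm round wire, mean radius 36 mm, its underside 0.5 mm above the glass. Its gap faces the port's -x (the robot), one end each side.
- ring_end_mean (a point): Mean place of the ring's raised end (wire centre, 35 mm above port origin, 0.80 rad round from the port's -x towards its +y; the round tip adds 2.5 mm). Fixed to the port, NOT to the ring: the ring sits turned about the port's axis by up to 0.42 rad (15 mm) either way, which is not measured; see or feel it. Turning the ring takes 40 N: do not. The other end lies flat, as far round towards -y.
- ring_lift (a joint): Swing of the ring out of its groove, rad: 0 seated, 0.8 stop. The raised end is cranked up 6 mm: 6.5 mm free above the glass for its last 9 mm, closed behind by a square brass stop (face 0.99 rad round, if unturned) down to the glass, felt when the hook is home. Takes 5.5 N up at that end; stays where left. The end rises on a 72 mm arc about the ring's far side: at 0.45 rad 31 mm up, 7 mm inwards.
- pick: Hook pick upright in the stand, 121 mm tall, 70 g. Origin on the shank's axis at the underside of the hook foot; z up, y the way the hook points. Foot 3 mm thick, 11 mm wide (along x), from y = -4 to +12 mm. Shank 7 mm round; black collar 50 mm across at z = 45 to 50 mm (white bar on the hook side); above it an orange handle 16 x 16 mm, faces along x and y, z = 50 to 117 mm.
- stand: Grey block 66 x 66 mm, top at z = 56 mm, on a black foot plate 82 x 82 mm, fixed. Origin at the centre of its underside. A slot 20 mm (x) by 32 mm (y), centred at x = 0, y = +6 mm, 53 mm deep, takes the pick's shank and hook; the collar rests on the top, pick's origin then at x = 0, y = 0, z = 11 mm of the stand, its y along the stand's y.
- beaker: Small glass beaker, 47 mm across, 48 mm tall (stay 70 mm up), origin at its foot. Leave alone.
- stain_bottle: Clear bottle with a black cap and purple content, 36 mm across, 74 mm tall, origin at its foot. Leave alone.
- forceps: Steel forceps, 123 mm long, lying flat along its y, origin at its middle underneath. Leave alone.
Not all that is in view belongs to the job. Leave any purple look-alike of the stand alone.

How it is judged:
On the way, in this order (a step that is already met when the one before it is completed fails the run):
1. the hook is down inside the port's bore, below its rim (horizontal distance between pick and port below 0.042 m and z of pick in the frame of port below 0.034 m), for 0.1 s.
2. the pick, carrying it, has lifted the ring 0.40 rad out of its groove (value of joint ring_lift above 0.4 rad and contact force between pick and port above 0.2 N), for 0.1 s.
At the end, for the whole second after the job is handed in: The ring still stands at least 0.40 rad out of its groove; the pick stands at rest in the stand, upright within 0.06 rad, its shank within 10 mm of the stand's axis, collar down on the top within 3 mm (value of joint ring_lift above 0.4 rad and linear speed of pick below 0.02 m/s and horizontal distance between pick and stand below 0.01 m and z of pick in the frame of stand between 0.008 and 0.014 m and angle between pick's own z axis and vertical below 0.06 rad); the robot touches nothing.
It fails at once if the pick presses on the port, its ring or its window with 20 N or more (contact force between pick and port above 20 N).
It fails at once if the robot itself touches the port or its ring (contact force between any of the fingers, the arm and port above 1 N).
It fails at once if the beaker, bottle or forceps is shifted by over 15 mm (distance of any of beaker, stain_bottle, forceps from where it was at the start of the episode above 0.015 m).
It also fails if it takes over 64 s, if anything falls off the work surface, if the arm or the gripper's body presses on something with over 40 N, if the wrist force passes 120 N, or if a joint passes its speed limit or range.

## Working session

There is one attempt and no reset: what is moved stays moved. The work goes in short steps, Python scripts to look and compute and a tool call to move; the robot and the scene stay as the last step left them, time stands still between calls to the robot, and variables do not carry over. Pictures are saved under pics/ and viewed, at most 10 in all, crops included, and the job is handed in when it is done.

Besides the shell and the picture viewer there is one more tool, called after "Request:" as name(argument=value, ...), one argument or row to a line, values as JSON. drive_tool: Moves the arm, as the interface text tells. Its arguments: {"type":"object","properties":{"increments":{"type":"array","items":{"type":"object","properties":{"claw":{"type":"number"},"dx":{"type":"number"},"dy":{"type":"number"},"dz":{"type":"number"},"wx":{"type":"number"},"wy":{"type":"number"},"wz":{"type":"number"}}}},"newtons":{"type":"number"}},"required":["increments"]}

```bash
mkdir -p pics; ls; python3 - <<'E'
from station import *
import cv2, numpy as np
o=get_obs(); print(o)
for n in ("top","side"):
    im,d=read_camera(n); cv2.imwrite(f"pics/{n}0.png",im[:,:,::-1]); np.save(f"pics/{n}0.npy",d)
    c=calibration(n); print(n,c)
E
```

```text
pics
{'t': 0.0, 'q': array([ 1.10389754,  0.47779052,  0.02233421,  1.55643791, -0.0115009 ,
        1.10930003, -0.08311884]), 'joint_vel': array([ 5.57399623e-05,  4.01615076e-04,  7.88158062e-04, -1.33700276e-03,
       -4.83666498e-04, -6.47913581e-04,  2.07600478e-04]), 'joint_torque': array([-5.14297535e-04, -5.96445680e+01,  1.60787936e+00, -2.81189203e+01,
        1.26033212e-02,  9.27667221e-03, -2.54872288e-05]), 'eef_pos': array([ 0.23680069, -0.63144949,  0.21713777]), 'tool_rot': array([-8.75366856e-04,  9.83949978e-01,  1.78442213e-01, -2.25171126e-04]), 'contact_force': array([-0.21090949, -0.04616015, -0.71996101]), 'torque': array([-0.04718357, -0.00482668, -0.01301618]), 'grasp_force': 0.0, 'gripper_width': 1.000059083302456}
top {'intrinsics': array([[525.61891163,   0.        , 276.96619747],
       [  0.        , 525.61891163, 209.01780065],
       [  0.        ,   0.        ,   1.        ]]), 'k1': -0.14508625387359125, 'R': array([[ 0.02943017, -0.99956308,  0.00274269],
       [-0.98002604, -0.02939462, -0.19668484],
       [ 0.19667952,  0.00310056, -0.98046293]]), 't': array([0.16893394, 0.5920816 , 1.44910341])}
side {'intrinsics': array([[421.49948798,   0.        , 276.16325778],
       [  0.        , 421.49948798, 205.13952335],
       [  0.        ,   0.        ,   1.        ]]), 'k1': -0.0055186639067753476, 'R': array([[ 0.97708082, -0.21286346,  0.00149077],
       [-0.1193815 , -0.55375351, -0.82407834],
       [ 0.17624168,  0.80501316, -0.5664739 ]]), 't': array([-0.50801397,  0.22464926,  1.0379095 ])}
```

View pics/top0.png

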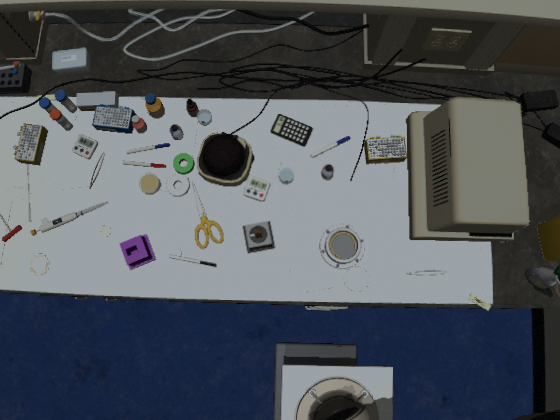

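View pics/side0.png

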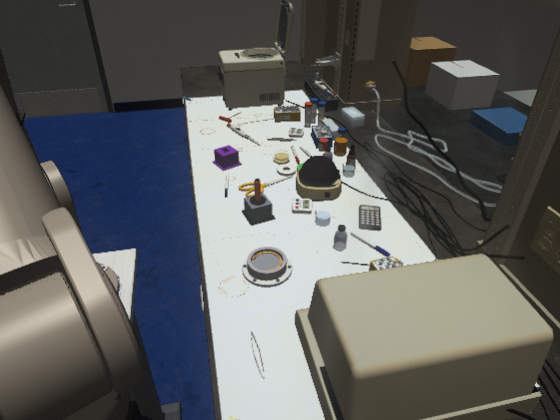

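```bash
cat > h.py <<'E'
import numpy as np, cv2
from station import *
def pix(n,X):
    c=calibration(n); p=np.atleast_2d(X)@np.array(c["R"]).T+c["t"]
    s=p[:,:2]/p[:,2:]; s=s*(1+c["k1"]*(s**2).sum(1,keepdims=True))
    K=c["intrinsics"]; return s*[K[0,0],K[1,1]]+[K[0,2],K[1,2]]
def plane(n,uv,z):
    c=calibration(n); K=c["intrinsics"]; uv=np.atleast_2d(uv).astype(float)
    d=(uv-[K[0,2],K[1,2]])/[K[0,0],K[1,1]]; s=d.copy()
    for _ in range(20): s=d/(1+c["k1"]*(s**2).sum(1,keepdims=True))
    R=np.array(c["R"]); v=np.c_[s,np.ones(len(s))]@R; o=-R.T@c["t"]
    return o+v*((z-o[2])/v[:,2:])
E
python3 - <<'E'
import cv2,numpy as np
a=cv2.imread("pics/top0.png"); b=cv2.imread("pics/side0.png")
def cr(im,x0,y0,w,h,s): return cv2.resize(im[y0:y0+h,x0:x0+w],(w*s,h*s),interpolation=cv2.INTER_CUBIC)
top=np.hstack([cr(a,318,220,50,50,8)[:300*2][:296],cr(a,233,211,50,37,8)]) if 0 else np.hstack([cr(a,318,222,50,48,6),cr(a,235,212,48,48,6)])
bot=np.hstack([cr(b,238,238,60,50,6)[:, :300],cr(b,238,174,48,50,6)])
top=np.hstack([cr(a,318,220,50,50,8),cr(a,235,212,50,50,8)])
bot=np.hstack([cr(b,239,240,57,25,7)[:, :400],cr(b,238,174,57,25,7)[:, :400]])
cv2.imwrite("pics/c1.png",np.vstack([top,bot]))
cv2.imwrite("pics/c2.png",np.hstack([cr(b,240,240,56,50,7),cr(b,238,174,50,50,7)]))
E
```

```text
Traceback (most recent call last):
ValueError: all the input array dimensions except for the concatenation axis must match exactly, but along dimension 1, the array at index 0 has size 800 and the array at index 1 has size 798
```

```bash
python3 - <<'E'
import cv2,numpy as np
a=cv2.imread("pics/top0.png"); b=cv2.imread("pics/side0.png")
def cr(im,x0,y0,w,h,s): return cv2.resize(im[y0:y0+h,x0:x0+w],(400,300),interpolation=cv2.INTER_CUBIC)
# each crop aspect 4:3
r1=np.hstack([cr(a,318,227,48,36,0),cr(a,234,218,48,36,0)])
r2=np.hstack([cr(b,240,245,56,42,0),cr(b,226,176,64,48,0)])
cv2.imwrite("pics/c1.png",np.vstack([r1,r2]))
E
```

```text
(no output)
```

View pics/c1.png

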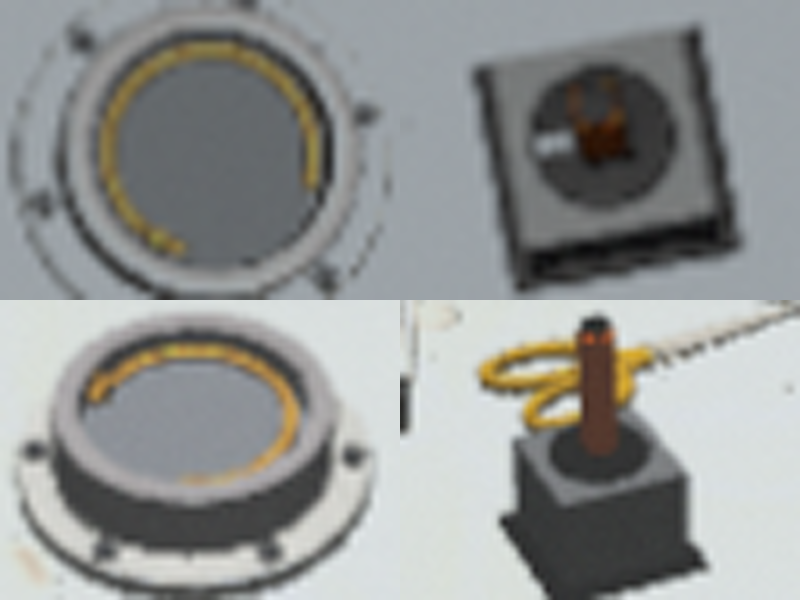

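```bash
cat > m.py <<'E'
from h import *
a=cv2.imread("pics/top0.png").astype(int); b=cv2.imread("pics/side0.png").astype(int)
B,G,R=a[...,0],a[...,1],a[...,2]
def sub(m,x0,y0,x1,y1):
    k=np.zeros_like(m); k[y0:y1,x0:x1]=m[y0:y1,x0:x1]; ys,xs=np.nonzero(k); return np.c_[xs,ys]
def circ(P):
    A=np.c_[2*P[:,:2],np.ones(len(P))]; s=np.linalg.lstsq(A,(P[:,:2]**2).sum(1),rcond=None)[0]
    return s[:2],np.sqrt(s[2]+s[:2]@s[:2])
# ring: wire centre z ~0.029 flat
p=sub((R-B>40),318,225,370,265); W=plane("top",p,.0295); c,r=circ(W); print("ring top",len(p),c,r)
B2,R2=b[...,0],b[...,2]
q=sub((R2-B2>50),238,243,300,290); V=plane("side",q,.0295); c2,r2=circ(V); print("ring side",len(q),c2,r2)
for P,cc,n in((W,c,"top"),(V,c2,"side")):
    an=np.degrees(np.arctan2(P[:,1]-cc[1],P[:,0]-cc[0]))%360; an=np.sort(an); g=np.diff(an); i=g.argmax(); print(n,"gap deg",an[i],an[i+1], np.hypot(*(P[:,:2]-cc).T).round(3).min())
# depth: port rim points, stand top, collar
d=np.load("pics/top0.npy"); cal=calibration("top"); K=cal["intrinsics"]
ys,xs=np.mgrid[0:420,0:560]; uv=np.c_[xs.ravel(),ys.ravel()].astype(float)
g=plane("top",uv,0.); o=-np.array(cal["R"]).T@cal["t"]
zc=((g@np.array(cal["R"]).T)+cal["t"])[:,2]; X=(o+(g-o)*(d.ravel()/zc)[:,None]).reshape(420,560,3)
np.save("pics/X.npy",X)
Z=X[...,2]; print("table z",np.median(Z[280:295,230:300]))
for nm,box in(("port",(315,218,372,272)),("stand",(236,212,280,256))):
    x0,y0,x1,y1=box; S=X[y0:y1,x0:x1].reshape(-1,3); h,e=np.histogram(S[:,2],bins=np.arange(-.01,.14,.005)); print(nm,[(round(u,3),int(v)) for u,v in zip(e,h) if v])
S=X[218:272,315:372].reshape(-1,3); m=abs(S[:,2]-.037)<.004; print("rim", S[m].mean(0), circ(S[m]), (S[m].max(0)+S[m].min(0))/2)
S=X[212:256,236:280].reshape(-1,3); m=abs(S[:,2]-.058)<.007; (c3,wh,an)=cv2.minAreaRect(S[m][:,:2].astype(np.float32)); print("stand top",c3,wh,an)
# collar dark, white bar
gray=a.sum(2)/3
w=sub((a.min(2)>150),243,228,262,246); print("bar px",w.mean(0),len(w),plane("top",w.mean(0),.061))
pc=sub(gray<85,246,222,272,246); pl=plane("top",pc,.061); (cc,rr)=cv2.minEnclosingCircle(pl[:,:2].astype(np.float32)); print("collar",cc,rr,pl.mean(0))
qs=sub((R2-B2>30)&(b[...,2]<200),250,176,266,215); print("handle side",qs.mean(0),qs.min(0),qs.max(0))
E
python3 m.py
```

```text
ring top 84 [ 0.49286788 -0.00686808] 0.035957385570830926
ring side 84 [ 0.49218077 -0.00633099] 0.03659221854641978
top gap deg 162.24151016062373 256.63104333803744 0.034
side gap deg 152.9088876919957 283.06811072047867 0.032
table z 0.001030282219866896
port [(np.float64(-0.01), 84), (np.float64(-0.005), 493), (np.float64(0.0), 798), (np.float64(0.005), 383), (np.float64(0.01), 229), (np.float64(0.015), 73), (np.float64(0.02), 207), (np.float64(0.025), 328), (np.float64(0.03), 197), (np.float64(0.035), 205), (np.float64(0.04), 65), (np.float64(0.045), 2)]
stand [(np.float64(-0.01), 47), (np.float64(-0.005), 407), (np.float64(0.0), 641), (np.float64(0.005), 255), (np.float64(0.01), 27), (np.float64(0.015), 9), (np.float64(0.02), 2), (np.float64(0.025), 8), (np.float64(0.03), 2), (np.float64(0.035), 5), (np.float64(0.04), 6), (np.float64(0.045), 14), (np.float64(0.05), 105), (np.float64(0.055), 208), (np.float64(0.06), 113), (np.float64(0.065), 22), (np.float64(0.075), 2), (np.float64(0.08), 5), (np.float64(0.085), 1), (np.float64(0.09), 1), (np.float64(0.095), 2), (np.float64(0.1), 1), (np.float64(0.11), 2), (np.float64(0.115), 2), (np.float64(0.12), 3), (np.float64(0.125), 15), (np.float64(0.13), 14), (np.float64(0.135), 3)]
rim [ 0.49238001 -0.0039314   0.03676923] (array([ 0.4936777 , -0.00603438]), np.float64(0.04618353861357379)) [ 0.49290252 -0.00557393  0.0370011 ]
stand top (0.5127578377723694, 0.24050810933113098) (0.06416767835617065, 0.06567692011594772) 12.158378601074219
bar px [243.33333333 241.33333333] 15 [[0.49017673 0.27887937 0.061     ]]
collar (0.5113267302513123, 0.23534995317459106) 0.045770786702632904 [0.51144979 0.23384231 0.061     ]
handle side [256.63636364 188.80606061] [250 181] [265 199]
```

```bash
cat > m2.py <<'E'
from h import *
X=np.load("pics/X.npy"); 
m=(X[...,2]>.04)&(X[...,1]<-.08)&(X[...,0]>.2)&(X[...,0]<.9)&(X[...,1]>-.75)
P=X[m]; print("box",np.percentile(P,[1,5,50,95,99],axis=0).round(3))
S=X[212:256,236:280].reshape(-1,3); h=S[S[:,2]>.122]; print("handle top depth",h.mean(0),len(h))
a=cv2.imread("pics/top0.png").astype(int); b=cv2.imread("pics/side0.png").astype(int)
ar=lambda P:cv2.minAreaRect(P.astype(np.float32))
# stand top grey (and collar) in each view by brightness between foot/dark and table: depth-free check
for n,im,box in(("top",a,(236,212,280,256)),("side",b,(235,178,280,225))):
    x0,y0,x1,y1=box; g=im[y0:y1,x0:x1].mean(2); print(n); 
    if n=="top":
        for r in range(14,40,3): print(r+y0,g[r].astype(int).tolist())
    else:
        for r in range(0,47,4): print(r+y0,g[r].astype(int).tolist())
# raised tip candidates: list ring pixels near tip with R-B
for n,im,(x0,y0,x1,y1) in(("top",a,(330,248,348,262)),("side",b,(248,250,262,266))):
    D=(im[...,2]-im[...,0])[y0:y1,x0:x1]; print(n,x0,y0); print(D)
E
python3 m2.py
```

```text
box [[ 0.404 -0.628  0.042]
 [ 0.519 -0.583  0.052]
 [ 0.715 -0.305  0.222]
 [ 0.865 -0.143  0.704]
 [ 0.881 -0.093  0.706]]
handle top depth [0.45576143 0.22548834 0.48181296] 44
top
226 [163, 161, 162, 161, 162, 160, 132, 81, 76, 103, 118, 119, 120, 119, 120, 119, 120, 112, 100, 78, 54, 48, 47, 46, 63, 86, 94, 109, 119, 120, 120, 120, 93, 57, 65, 129, 162, 161, 161, 161, 162, 161, 161, 162]
229 [162, 161, 162, 161, 161, 161, 152, 109, 52, 88, 115, 119, 120, 120, 99, 64, 51, 47, 52, 54, 51, 51, 50, 45, 44, 53, 54, 51, 51, 79, 109, 120, 102, 67, 52, 113, 153, 162, 162, 163, 161, 161, 162, 163]
232 [162, 162, 162, 162, 162, 161, 161, 126, 60, 67, 103, 120, 120, 89, 45, 52, 53, 53, 44, 49, 54, 48, 47, 54, 47, 43, 51, 54, 54, 58, 66, 100, 120, 100, 66, 64, 130, 161, 161, 162, 163, 162, 161, 162]
235 [162, 162, 162, 161, 161, 162, 161, 153, 109, 51, 89, 116, 120, 93, 124, 152, 138, 135, 105, 45, 22, 25, 23, 24, 23, 34, 49, 57, 56, 57, 49, 92, 119, 114, 83, 55, 86, 139, 162, 161, 163, 162, 162, 161]
238 [162, 161, 162, 161, 161, 161, 162, 162, 130, 71, 69, 103, 121, 121, 93, 56, 57, 57, 5
[... 4850 characters left out ...]
1   1   2   5  13   7  10  50  99 109  64  20   2]
 [ -2   2   2   2  11  50  56  65  92  85  31  -3 -11 -10]
 [  0   1   3   3  22  81 102  86  67   7  -8 -10 -10 -10]
 [  1   0   0   2  53 110  89  18   2 -10 -10 -12 -11 -11]
 [  1   1   1   1  57 100  48   7 -12 -12 -11 -12 -10 -10]
 [  1   1   2  -1  10  24   7   0 -12 -11 -10 -10 -10 -10]
 [  2   1   1  -5  -8  -9 -11 -12 -11 -10  -9 -10 -10 -10]
 [  1   1   2  -6 -11 -11 -11  -9  -9 -11 -10 -11 -10  -9]
 [  1   0   1  -4 -11  -9 -10 -10 -10  -9 -10 -11 -11 -11]
 [  2   1   2  -1 -10 -10 -11  -9 -11 -12 -12 -11 -11 -12]
 [  0   0   1   1  -6  -9 -12 -12 -13 -10 -10 -11 -10 -10]
 [  1  -1   2   1  -1  -6 -10 -10 -11 -12 -10 -10  -9 -10]]
```

```bash
python3 - <<'E'
from h import *
print("tip top",plane("top",[(339.,256.1),(339.8,256.3)],.035), "side",plane("side",[(253.0,257.5),(253.1,258.6)],.035))
print("flat tip top",plane("top",[(355.6,249.4)],.029))
print("box",plane("top",[(410,240),(410,112),(513,240)],0.0),plane("top",[(430,230),(522,230)],.25))
print("collar",plane("top",[(258.1,233.5)],.061),plane("side",[(257.4,201.5)],.061))
X=np.load("pics/X.npy"); m=(X[...,2]>.02); 
for r in range(225,245,5): print(r,X[r,410:530:15].round(2).tolist())
b=cv2.imread("pics/side0.png").astype(int); print(b[180:198,252:262].mean(2).astype(int))
# bar direction
a=cv2.imread("pics/top0.png").astype(int); ys,xs=np.nonzero(a[230:240,248:256].min(2)>100); w=np.c_[xs+248,ys+230]; print(w.mean(0),plane("top",w.mean(0),.061))
import station; print([k for k in dir(station) if not k.startswith('_')])
E
```

```text
tip top [[0.45898765 0.0043391  0.035     ]
 [0.458472   0.00202638 0.035     ]] side [[0.45923115 0.00679769 0.035     ]
 [0.4587618  0.00250311 0.035     ]]
flat tip top [[ 0.48040092 -0.04445943  0.029     ]]
box [[ 0.51634731 -0.21222817  0.        ]
 [ 0.92235643 -0.22266405  0.        ]
 [ 0.52388247 -0.53496647  0.        ]] [[ 0.50620697 -0.1998586   0.25      ]
 [ 0.51234737 -0.44451866  0.25      ]]
collar [[0.51386841 0.23787581 0.061     ]] [[0.51072894 0.22466964 0.061     ]]
225 [[0.56, -0.21, 0.03], [0.55, -0.24, 0.08], [0.54, -0.26, 0.14], [0.53, -0.29, 0.19], [0.53, -0.33, 0.19], [0.53, -0.36, 0.2], [0.53, -0.4, 0.21], [0.53, -0.44, 0.21]]
230 [[0.54, -0.2, 0.03], [0.54, -0.24, 0.07], [0.53, -0.27, 0.1], [0.53, -0.31, 0.11], [0.53, -0.35, 0.12], [0.53, -0.4, 0.12], [0.53, -0.43, 0.14], [0.53, -0.48, 0.14]]
235 [[0.53, -0.21, 0.03], [0.52, -0.24, 0.08], [0.52, -0.28, 0.07], [0.52, -0.33, 0.07], [0.52, -0.37, 0.08], [0.53, -0.42, 0.07], [0.53, -0.46, 0.08], [0.54, -0.54, 0.0]]
240 [[0.52, -0.21, -0.0], [0.52, -0.26, -0.0], [0.52, -0.3, 0.01], [0.52, -0.34, 0.03], [0.52
[... 307 characters left out ...]
  61  62  60  61  62  92 135]
 [194 160 122  60  62  61  60  61 102 138]
 [145 112 102  61  61  65  60  61  97 138]
 [127 124 100  59  61  62  61  62  92 136]
 [127 113  85  60  63  64  62  63  99 143]
 [ 91  84  78  59  61  60  62  63  98 141]
 [147 155 139  60  63  62  63  62  94 126]
 [220 221 189  60  61  63  61  59  77  92]
 [212 209 178  63  60  62  62  63  74  95]
 [177 162 134  60  62  62  61  63  81 118]
 [131 113  87  59  60  63  62  62  68  87]
 [ 89  67  56  59  62  62  62  62  59  57]
 [ 53  51  53  61  60  62  62  60  59  52]]
[249.70833333 235.04166667] [[0.50872329 0.26152279 0.061     ]]
['PlanningError', 'calibration', 'finger_overhang', 'get_obs', 'hand_in', 'read_camera']
```

Request:
drive_tool(
  increments=[
    {"wz":-8.14,"claw":0.05},
    {"wz":-8.14},
    {"wz":-8.14},
    {"wz":-8.14},
    {"wz":-8.14},
    {"wz":-8.14},
    {"wz":-8.14},
    {"wz":-8.14},
    {"wz":-8.14},
    {"wz":-8.14},
  ],
)

```text
schema error: expected keys claw, dx, dy, dz, wx, wy, wz
```

```bash
python3 - <<'E'
from h import *
print(finger_overhang, pix("side",[[.513,.239,.09],[.513,.239,.061]]))
from scipy.spatial.transform import Rotation as Ro
o=get_obs(); q=o["tool_rot"]; R=Ro.from_quat(q,scalar_first=True).as_matrix(); p=o["eef_pos"]
print(p,R.round(4).tolist(),o["q"],o["t"])
v=np.array([.36,-.2,.22]); w=np.array([.513,.239,.22]); print(R.T@(v-p), R.T@(w-v))
E
```

```text
0.025 [[257.07211671 190.82986267]
 [257.30169168 198.84435934]]
[ 0.23683991 -0.6315265   0.21723853] [[0.9363, 0.3512, -0.0007], [0.3512, -0.9363, 0.0014], [-0.0001, -0.0016, -1.0]] [ 1.10388739  0.47772322  0.02233299  1.55630604 -0.01148076  1.10927537
 -0.08311098] 0.1
[ 0.26686057 -0.36079306 -0.00222581] [ 0.2974248  -0.35730689  0.00052627]
```

Request:
drive_tool(
  increments=[
    {"dx":0,"dy":0,"dz":0,"wx":0,"wy":0,"wz":-8.1,"claw":0.05},
    {"dx":0,"dy":0,"dz":0,"wx":0,"wy":0,"wz":-8.1,"claw":0.05},
    {"dx":0,"dy":0,"dz":0,"wx":0,"wy":0,"wz":-8.1,"claw":0.05},
    {"dx":0,"dy":0,"dz":0,"wx":0,"wy":0,"wz":-8.1,"claw":0.05},
    {"dx":0,"dy":0,"dz":0,"wx":0,"wy":0,"wz":-8.1,"claw":0.05},
    {"dx":0,"dy":0,"dz":0,"wx":0,"wy":0,"wz":-8.1,"claw":0.05},
    {"dx":0,"dy":0,"dz":0,"wx":0,"wy":0,"wz":-8.1,"claw":0.05},
    {"dx":0,"dy":0,"dz":0,"wx":0,"wy":0,"wz":-8.1,"claw":0.05},
    {"dx":0,"dy":0,"dz":0,"wx":0,"wy":0,"wz":-8.1,"claw":0.05},
    {"dx":0,"dy":0,"dz":0,"wx":0,"wy":0,"wz":-8.1,"claw":0.05},
  ],
  newtons=80,
)

```text
t: 1.35
eef_pos: [0.2368, -0.6317, 0.2175]
tool_rot: [-0.0, 0.631, 0.776, 0.0]
contact_force: [-0.5, -0.8, 0.2]
gripper_width: 0.585
grasp_force: 0.0
```

```bash
cat > go.py <<'E'
import sys
from h import *
from scipy.spatial.transform import Rotation as Ro
def st():
    o=get_obs(); R=Ro.from_quat(o["tool_rot"],scalar_first=True).as_matrix(); p=o["eef_pos"]
    print("t",round(o["t"],2),"p",p.round(4),"yaw",np.degrees(np.arctan2(R[1,0],R[0,0])).round(2),"tilt",R[:2,2].round(4),"F",o["contact_force"].round(2),"w",round(o["gripper_width"],3),"g",round(o["grasp_force"],1))
    return o,R,p
if __name__=="__main__":
    o,R,p=st(); print(o["q"].round(2))
    for a in sys.argv[1:]:
        v=np.array(eval(a)); print(a,(R.T@(v-p)*1000).round(1)); p=v
E
python3 go.py "[.36,-.2,.22]" "[.513,.239,.22]" "[.513,.239,.112]"
```

```text
t 1.35 p [ 0.2368 -0.6317  0.2175] yaw 101.82 tilt [-0.0005  0.001 ] F [-0.46 -0.76  0.16] w 0.585 g 0.0
[ 1.31  0.49 -0.28  1.54  0.14  1.13  1.21]
[.36,-.2,.22] [397.3 209.   -2.1]
[.513,.239,.22] [398.3 239.7   0.4]
[.513,.239,.112] [-1.00e-01  0.00e+00  1.08e+02]
```

Request:
drive_tool(
  increments=[
    {"dx":0.0397,"dy":0.0209,"dz":0,"wx":0,"wy":0,"wz":0,"claw":0.05},
    {"dx":0.0397,"dy":0.0209,"dz":0,"wx":0,"wy":0,"wz":0,"claw":0.05},
    {"dx":0.0397,"dy":0.0209,"dz":0,"wx":0,"wy":0,"wz":0,"claw":0.05},
    {"dx":0.0397,"dy":0.0209,"dz":0,"wx":0,"wy":0,"wz":0,"claw":0.05},
    {"dx":0.0397,"dy":0.0209,"dz":0,"wx":0,"wy":0,"wz":0,"claw":0.05},
    {"dx":0.0397,"dy":0.0209,"dz":0,"wx":0,"wy":0,"wz":0,"claw":0.05},
    {"dx":0.0397,"dy":0.0209,"dz":0,"wx":0,"wy":0,"wz":0,"claw":0.05},
    {"dx":0.0397,"dy":0.0209,"dz":0,"wx":0,"wy":0,"wz":0,"claw":0.05},
    {"dx":0.0397,"dy":0.0209,"dz":0,"wx":0,"wy":0,"wz":0,"claw":0.05},
    {"dx":0.0397,"dy":0.0209,"dz":0,"wx":0,"wy":0,"wz":0,"claw":0.05},
  ],
)

```text
t: 2.6
eef_pos: [0.3623, -0.1998, 0.218]
tool_rot: [-0.0, 0.632, 0.775, -0.0]
contact_force: [1.2, 0.1, 0.7]
gripper_width: 0.582
grasp_force: 0.0
```

Request:
drive_tool(
  increments=[
    {"dx":0.0398,"dy":0.024,"dz":0,"wx":0,"wy":0,"wz":0,"claw":0.05},
    {"dx":0.0398,"dy":0.024,"dz":0,"wx":0,"wy":0,"wz":0,"claw":0.05},
    {"dx":0.0398,"dy":0.024,"dz":0,"wx":0,"wy":0,"wz":0,"claw":0.05},
    {"dx":0.0398,"dy":0.024,"dz":0,"wx":0,"wy":0,"wz":0,"claw":0.05},
    {"dx":0.0398,"dy":0.024,"dz":0,"wx":0,"wy":0,"wz":0,"claw":0.05},
    {"dx":0.0398,"dy":0.024,"dz":0,"wx":0,"wy":0,"wz":0,"claw":0.05},
    {"dx":0.0398,"dy":0.024,"dz":0,"wx":0,"wy":0,"wz":0,"claw":0.05},
    {"dx":0.0398,"dy":0.024,"dz":0,"wx":0,"wy":0,"wz":0,"claw":0.05},
    {"dx":0.0398,"dy":0.024,"dz":0,"wx":0,"wy":0,"wz":0,"claw":0.05},
    {"dx":0.0398,"dy":0.024,"dz":0,"wx":0,"wy":0,"wz":0,"claw":0.05},
    {"dx":0,"dy":0,"dz":0,"wx":0,"wy":0,"wz":0,"claw":0.05},
  ],
)

```text
t: 3.98
eef_pos: [0.5172, 0.2409, 0.2179]
tool_rot: [-0.001, 0.63, 0.776, 0.001]
contact_force: [-0.3, -0.2, -0.2]
gripper_width: 0.587
grasp_force: 0.0
```

```bash
python3 go.py "[.513,.239,.22]" "[.513,.239,.112]"
```

```text
t 3.98 p [0.5172 0.2409 0.2179] yaw 101.85 tilt [-0.0009  0.0028] F [-0.34 -0.24 -0.16] w 0.587 g 0.0
[ 0.09  0.42 -0.82  1.77  0.34  1.1  -0.63]
[.513,.239,.22] [-1.  -4.5 -2.1]
[.513,.239,.112] [ -0.3   0.  108. ]
```

Request:
drive_tool(
  increments=[
    {"dx":-0.001,"dy":-0.0045,"dz":0.02,"wx":0,"wy":0,"wz":0,"claw":0.05},
    {"dx":0,"dy":0,"dz":0.02,"wx":0,"wy":0,"wz":0,"claw":0.05},
    {"dx":0,"dy":0,"dz":0.02,"wx":0,"wy":0,"wz":0,"claw":0.05},
    {"dx":0,"dy":0,"dz":0,"wx":0,"wy":0,"wz":0,"claw":0.05},
  ],
)

```text
t: 4.47
eef_pos: [0.5125, 0.2336, 0.1561]
tool_rot: [-0.001, 0.633, 0.775, -0.002]
contact_force: [1.0, -0.2, 0.4]
gripper_width: 0.588
grasp_force: 0.0
```

```bash
python3 go.py "[.513,.239,.158]" "[.513,.239,.108]"; python3 - <<'E'
from h import *
im,d=read_camera("side"); cv2.imwrite("pics/s1.png",cv2.resize(im[130:230,200:330,::-1],(780,600),interpolation=cv2.INTER_CUBIC))
E
```

```text
t 4.47 p [0.5125 0.2336 0.1561] yaw 101.53 tilt [-0.0032 -0.0017] F [ 0.97 -0.21  0.4 ] w 0.588 g 0.0
[ 0.07  0.48 -0.78  1.84  0.4   0.99 -0.69]
[.513,.239,.158] [ 5.2  1.5 -1.9]
[.513,.239,.108] [ 0.1  0.2 50. ]
```

View pics/s1.png

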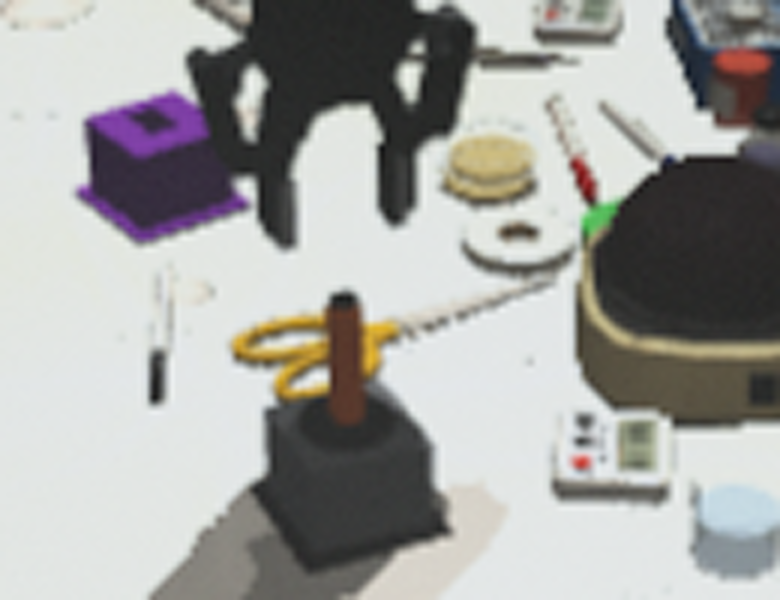

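Request:
drive_tool(
  increments=[
    {"dx":0,"dy":0,"dz":0,"wx":0,"wy":0,"wz":0,"claw":0.05},
    {"dx":0,"dy":0,"dz":0,"wx":0,"wy":0,"wz":0,"claw":0.05},
  ],
)

```text
t: 4.78
eef_pos: [0.5139, 0.2353, 0.1589]
tool_rot: [0.0, 0.632, 0.775, 0.001]
contact_force: [0.4, 0.2, 0.3]
gripper_width: 0.585
grasp_force: 0.0
```

```bash
python3 go.py "[.513,.239,.158]" "[.513,.239,.108]"
```

```text
t 4.78 p [0.5139 0.2353 0.1589] yaw 101.55 tilt [0.0013 0.0006] F [0.41 0.19 0.32] w 0.585 g 0.0
[ 0.07  0.48 -0.79  1.84  0.4   0.99 -0.68]
[.513,.239,.158] [ 3.8 -0.1  0.9]
[.513,.239,.108] [-0.  -0.1 50. ]
```

Request:
drive_tool(
  increments=[
    {"dx":0.004,"dy":0,"dz":0.017,"wx":0,"wy":0,"wz":-0.3,"claw":0.05},
    {"dx":0,"dy":0,"dz":0.017,"wx":0,"wy":0,"wz":0,"claw":0.05},
    {"dx":0,"dy":0,"dz":0.016,"wx":0,"wy":0,"wz":0,"claw":0.05},
    {"dx":0,"dy":0,"dz":0,"wx":0,"wy":0,"wz":0,"claw":0.05},
    {"dx":0,"dy":0,"dz":0,"wx":0,"wy":0,"wz":0,"claw":0.05},
    {"dx":0,"dy":0,"dz":0,"wx":0,"wy":0,"wz":0,"claw":0.05},
  ],
)

```text
t: 5.52
eef_pos: [0.5131, 0.2391, 0.1087]
tool_rot: [0.0, 0.63, 0.776, 0.001]
contact_force: [1.0, 0.1, -0.3]
gripper_width: 0.585
grasp_force: 0.0
```

```bash
python3 go.py "[.513,.239,.108]"
```

```text
t 5.53 p [0.5131 0.2391 0.1087] yaw 101.85 tilt [0.001  0.0005] F [ 1.01  0.08 -0.26] w 0.585 g 0.0
[ 0.03  0.54 -0.75  1.88  0.46  0.9  -0.74]
[.513,.239,.108] [-0.1 -0.1  0.7]
```

Request:
drive_tool(
  increments=[
    {"dx":0,"dy":0,"dz":0,"wx":0,"wy":0,"wz":0,"claw":0.025},
    {"dx":0,"dy":0,"dz":0,"wx":0,"wy":0,"wz":0,"claw":0.018},
    {"dx":0,"dy":0,"dz":0,"wx":0,"wy":0,"wz":0,"claw":0.01},
    {"dx":0,"dy":0,"dz":0,"wx":0,"wy":0,"wz":0,"claw":0.005},
    {"dx":0,"dy":0,"dz":0,"wx":0,"wy":0,"wz":0,"claw":0.005},
    {"dx":0,"dy":0,"dz":0,"wx":0,"wy":0,"wz":0,"claw":0.005},
  ],
  newtons=80,
)

```text
t: 6.28
eef_pos: [0.5132, 0.2391, 0.1086]
tool_rot: [0.0, 0.63, 0.776, 0.001]
contact_force: [1.1, 0.2, 5.1]
gripper_width: 0.153
grasp_force: 78.5
```

```bash
python3 go.py "[.513,.239,.108]"
```

```text
t 6.28 p [0.5132 0.2391 0.1086] yaw 101.85 tilt [0.0012 0.0005] F [1.11 0.15 5.12] w 0.153 g 78.5
[ 0.03  0.54 -0.75  1.88  0.46  0.9  -0.74]
[.513,.239,.108] [-0.1 -0.3  0.6]
```

Request:
drive_tool(
  increments=[
    {"dx":0,"dy":0,"dz":-0.005,"wx":0,"wy":0,"wz":0,"claw":0.005},
    {"dx":0,"dy":0,"dz":-0.015,"wx":0,"wy":0,"wz":0,"claw":0.005},
    {"dx":0,"dy":0,"dz":-0.02,"wx":0,"wy":0,"wz":0,"claw":0.005},
    {"dx":0,"dy":0,"dz":-0.02,"wx":0,"wy":0,"wz":0,"claw":0.005},
    {"dx":0,"dy":0,"dz":-0.02,"wx":0,"wy":0,"wz":0,"claw":0.005},
    {"dx":0,"dy":0,"dz":0,"wx":0,"wy":0,"wz":0,"claw":0.005},
    {"dx":0,"dy":0,"dz":0,"wx":0,"wy":0,"wz":0,"claw":0.005},
    {"dx":0,"dy":0,"dz":0,"wx":0,"wy":0,"wz":0,"claw":0.005},
  ],
)

```text
t: 7.28
eef_pos: [0.5122, 0.2384, 0.1873]
tool_rot: [-0.0, 0.63, 0.776, -0.001]
contact_force: [0.5, 0.5, 0.4]
gripper_width: 0.15
grasp_force: 78.3
```

```bash
python3 go.py; python3 - <<'E'
from h import *
im,d=read_camera("side"); cv2.imwrite("pics/s2raw.png",im[...,::-1]); cv2.imwrite("pics/s2.png",cv2.resize(im[140:230,210:310,::-1],(660,594),interpolation=cv2.INTER_CUBIC))
o=get_obs(); p=o["eef_pos"]; print(pix("side",[p+[0,0,-.0976],p+[0,0,-.0526]]))
E
```

```text
t 7.28 p [0.5122 0.2384 0.1873] yaw 101.86 tilt [-0.0014 -0.0008] F [0.48 0.49 0.4 ] w 0.15 g 78.3
[ 0.08  0.44 -0.8   1.81  0.37  1.04 -0.66]
[[256.84637137 191.04448   ]
 [256.47357091 178.19038994]]
```

View pics/s2.png

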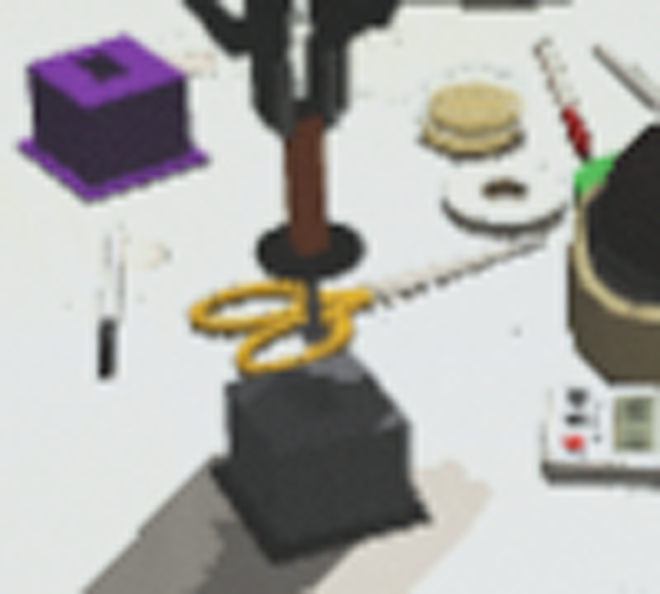

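Request:
drive_tool(
  increments=[
    {"dx":0,"dy":0,"dz":-0.005,"wx":0,"wy":0,"wz":6.5,"claw":0.005},
    {"dx":0,"dy":0,"dz":0,"wx":0,"wy":0,"wz":6.5,"claw":0.005},
    {"dx":0,"dy":0,"dz":0,"wx":0,"wy":0,"wz":6.5,"claw":0.005},
    {"dx":0,"dy":0,"dz":0,"wx":0,"wy":0,"wz":0,"claw":0.005},
  ],
)

```text
t: 7.82
eef_pos: [0.5124, 0.2388, 0.1926]
tool_rot: [-0.0, 0.752, 0.659, -0.0]
contact_force: [0.3, -0.4, -1.1]
gripper_width: 0.149
grasp_force: 78.3
```

```bash
python3 go.py "[.462,-.0165,.19]"
```

```text
t 7.83 p [0.5124 0.2388 0.1926] yaw 82.43 tilt [-0.0007 -0.0005] F [ 0.3  -0.43 -1.09] w 0.149 g 78.3
[ 0.03  0.42 -0.73  1.81  0.32  1.04 -0.96]
[.462,-.0165,.19] [-259.7  -16.3    2.8]
```

Request:
drive_tool(
  increments=[
    {"dx":-0.02,"dy":-0.001,"dz":0,"wx":0,"wy":0,"wz":0,"claw":0.005},
    {"dx":-0.035,"dy":-0.003,"dz":0,"wx":0,"wy":0,"wz":0,"claw":0.005},
    {"dx":-0.04,"dy":-0.003,"dz":0,"wx":0,"wy":0,"wz":0,"claw":0.005},
    {"dx":-0.04,"dy":-0.003,"dz":0,"wx":0,"wy":0,"wz":0,"claw":0.005},
    {"dx":-0.04,"dy":-0.003,"dz":0,"wx":0,"wy":0,"wz":0,"claw":0.005},
    {"dx":-0.035,"dy":-0.002,"dz":0,"wx":0,"wy":0,"wz":0,"claw":0.005},
    {"dx":-0.03,"dy":-0.001,"dz":0,"wx":0,"wy":0,"wz":0,"claw":0.005},
    {"dx":-0.02,"dy":0,"dz":0,"wx":0,"wy":0,"wz":0,"claw":0.005},
    {"dx":0,"dy":0,"dz":0,"wx":0,"wy":0,"wz":0,"claw":0.005},
    {"dx":0,"dy":0,"dz":0,"wx":0,"wy":0,"wz":0,"claw":0.005},
    {"dx":0,"dy":0,"dz":0,"wx":0,"wy":0,"wz":0,"claw":0.005},
    {"dx":0,"dy":0,"dz":0,"wx":0,"wy":0,"wz":0,"claw":0.005},
  ],
)

```text
t: 9.32
eef_pos: [0.4623, -0.016, 0.1931]
tool_rot: [-0.0, 0.752, 0.659, 0.0]
contact_force: [-0.2, -0.6, -0.1]
gripper_width: 0.151
grasp_force: 78.3
```

```bash
python3 go.py "[.462,-.0165,.15]"
```

```text
t 9.32 p [ 0.4623 -0.016   0.1931] yaw 82.45 tilt [0.0001 0.0002] F [-0.16 -0.58 -0.09] w 0.151 g 78.3
[ 0.52  0.22 -0.7   2.03  0.18  0.94 -0.4 ]
[.462,-.0165,.15] [-0.6 -0.2 43.1]
```

Request:
drive_tool(
  increments=[
    {"dx":0,"dy":0,"dz":0.018,"wx":0,"wy":0,"wz":0,"claw":0.005},
    {"dx":0,"dy":0,"dz":0.018,"wx":0,"wy":0,"wz":0,"claw":0.005},
    {"dx":0,"dy":0,"dz":0.016,"wx":0,"wy":0,"wz":0,"claw":0.005},
    {"dx":0,"dy":0,"dz":0,"wx":0,"wy":0,"wz":0,"claw":0.005},
    {"dx":0,"dy":0,"dz":0,"wx":0,"wy":0,"wz":0,"claw":0.005},
    {"dx":0,"dy":0,"dz":0,"wx":0,"wy":0,"wz":0,"claw":0.005},
  ],
)

```text
t: 10.07
eef_pos: [0.4628, -0.0167, 0.1417]
tool_rot: [0.0, 0.753, 0.658, 0.0]
contact_force: [0.5, -0.6, 0.1]
gripper_width: 0.15
grasp_force: 78.3
```

```bash
python3 go.py; python3 - <<'E'
from h import *
im,d=read_camera("side"); im2,d=read_camera("top")
A=cv2.resize(im[216:291,225:315,::-1],(720,600),interpolation=cv2.INTER_CUBIC); cv2.imwrite("pics/s3.png",A)
cv2.imwrite("pics/t3raw.png",im2[...,::-1])
p=get_obs()["eef_pos"]; d=np.array([.132,.991,0]); s=np.array([.991,-.132,0])
o=p+[0,0,-.0976]
for n,X in(("foot c",o),("tip",o+.012*d),("corner out",o+.012*d-.0055*s),("corner in",o+.012*d+.0055*s),("collar",o+[0,0,.0475]),("ring end",np.array([.459,.0045,.035]))): print(n,((pix("side",[X])[0]-[225,216])*8).round(0))
E
```

```text
t 10.07 p [ 0.4628 -0.0167  0.1417] yaw 82.36 tilt [ 0.0012 -0.0002] F [ 0.49 -0.58  0.1 ] w 0.15 g 78.3
[ 0.49  0.3  -0.67  2.09  0.25  0.83 -0.47]
foot c [246. 357.]
tip [244. 332.]
corner out [227. 333.]
corner in [261. 331.]
collar [242. 243.]
ring end [224. 337.]
```

View pics/s3.png

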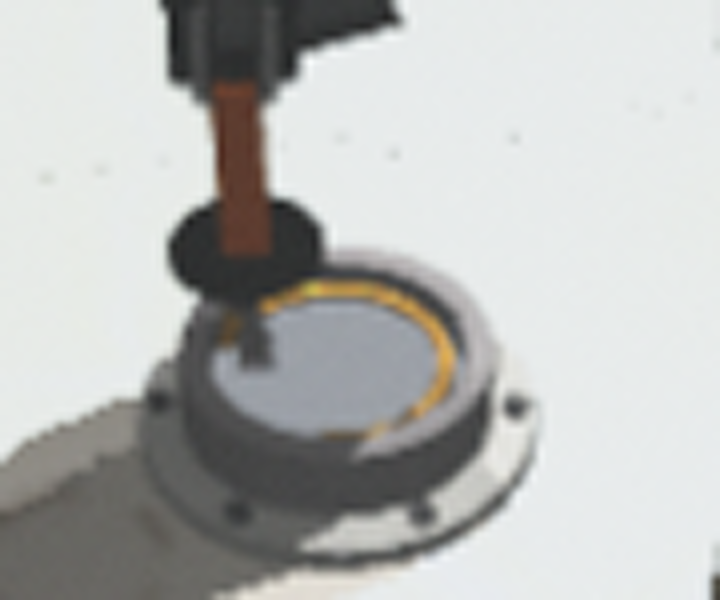

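Request:
drive_tool(
  increments=[
    {"dx":0,"dy":0,"dz":0.006,"wx":0,"wy":0,"wz":0,"claw":0.005},
    {"dx":0,"dy":0,"dz":0.005,"wx":0,"wy":0,"wz":0,"claw":0.005},
    {"dx":0,"dy":0,"dz":0.003,"wx":0,"wy":0,"wz":0,"claw":0.005},
    {"dx":0,"dy":0,"dz":0,"wx":0,"wy":0,"wz":0,"claw":0.005},
    {"dx":0,"dy":0,"dz":0,"wx":0,"wy":0,"wz":0,"claw":0.005},
    {"dx":0,"dy":0,"dz":0,"wx":0,"wy":0,"wz":0,"claw":0.005},
  ],
)

```text
t: 10.92
eef_pos: [0.4623, -0.0167, 0.1272]
tool_rot: [0.0, 0.753, 0.658, 0.0]
contact_force: [-0.6, 0.1, -0.2]
gripper_width: 0.153
grasp_force: 78.3
```

Request:
drive_tool(
  increments=[
    {"dx":0,"dy":0,"dz":0.001,"wx":0,"wy":0,"wz":0,"claw":0.005},
    {"dx":0,"dy":0,"dz":0.001,"wx":0,"wy":0,"wz":0,"claw":0.005},
    {"dx":0,"dy":0,"dz":0,"wx":0,"wy":0,"wz":0,"claw":0.005},
    {"dx":0,"dy":0,"dz":0,"wx":0,"wy":0,"wz":0,"claw":0.005},
  ],
)

```text
t: 11.42
eef_pos: [0.4622, -0.0167, 0.1251]
tool_rot: [0.0, 0.753, 0.658, 0.0]
contact_force: [-0.2, -0.3, -0.9]
gripper_width: 0.15
grasp_force: 78.3
```

Request:
drive_tool(
  increments=[
    {"dx":0,"dy":0,"dz":0.001,"wx":0,"wy":0,"wz":0,"claw":0.005},
    {"dx":0,"dy":0,"dz":0.0,"wx":0,"wy":0,"wz":0,"claw":0.005},
    {"dx":0,"dy":0,"dz":0,"wx":0,"wy":0,"wz":0,"claw":0.005},
  ],
)

```text
t: 11.8
eef_pos: [0.4622, -0.0167, 0.1241]
tool_rot: [-0.0, 0.753, 0.658, -0.0]
contact_force: [-0.5, 0.3, -0.7]
gripper_width: 0.151
grasp_force: 78.3
```

Request:
drive_tool(
  increments=[
    {"dx":0,"dy":0,"dz":0.001,"wx":0,"wy":0,"wz":0,"claw":0.005},
    {"dx":0,"dy":0,"dz":0.0,"wx":0,"wy":0,"wz":0,"claw":0.005},
    {"dx":0,"dy":0,"dz":0,"wx":0,"wy":0,"wz":0,"claw":0.005},
  ],
)

```text
t: 12.18
eef_pos: [0.4622, -0.0167, 0.1231]
tool_rot: [0.0, 0.753, 0.658, 0.0]
contact_force: [0.6, 0.4, -0.8]
gripper_width: 0.149
grasp_force: 78.3
```

Request:
drive_tool(
  increments=[
    {"dx":0,"dy":0,"dz":0.001,"wx":0,"wy":0,"wz":0,"claw":0.005},
    {"dx":0,"dy":0,"dz":0.0,"wx":0,"wy":0,"wz":0,"claw":0.005},
    {"dx":0,"dy":0,"dz":0,"wx":0,"wy":0,"wz":0,"claw":0.005},
  ],
)

```text
t: 12.55
eef_pos: [0.4623, -0.0167, 0.1222]
tool_rot: [0.0, 0.753, 0.658, 0.0]
contact_force: [0.0, -0.5, -0.4]
gripper_width: 0.151
grasp_force: 78.5
```

Request:
drive_tool(
  increments=[
    {"dx":0,"dy":0,"dz":0.001,"wx":0,"wy":0,"wz":0,"claw":0.005},
    {"dx":0,"dy":0,"dz":0.0,"wx":0,"wy":0,"wz":0,"claw":0.005},
    {"dx":0,"dy":0,"dz":0,"wx":0,"wy":0,"wz":0,"claw":0.005},
  ],
)

```text
t: 12.92
eef_pos: [0.4624, -0.0167, 0.1213]
tool_rot: [0.0, 0.753, 0.658, 0.0]
contact_force: [-0.7, -0.3, 2.9]
gripper_width: 0.153
grasp_force: 78.7
```

```bash
python3 - <<'E'
from h import *
f=[]
for _ in range(4): read_camera("top"); f.append(get_obs()["contact_force"])
print(np.mean(f,0),np.std(f,0))
E
```

```text
[0.08385241 0.08991933 1.97932521] [0.48578082 0.37387489 0.10661206]
```

Request:
drive_tool(
  increments=[
    {"dx":0,"dy":0,"dz":0.001,"wx":0,"wy":0,"wz":0,"claw":0.005},
    {"dx":0,"dy":0,"dz":0.0,"wx":0,"wy":0,"wz":0,"claw":0.005},
    {"dx":0,"dy":0,"dz":0,"wx":0,"wy":0,"wz":0,"claw":0.005},
  ],
)

```text
t: 13.5
eef_pos: [0.4624, -0.0167, 0.1202]
tool_rot: [0.0, 0.753, 0.658, 0.0]
contact_force: [-0.2, -0.1, 3.8]
gripper_width: 0.144
grasp_force: 78.9
```

```bash
python3 - <<'E'
from h import *
f=[]
for _ in range(4): read_camera("top"); f.append(get_obs()["contact_force"])
print(np.mean(f,0),np.std(f,0),get_obs()["eef_pos"])
E
```

```text
[ 0.02409472 -0.27691331  4.35759597] [0.27700876 0.31670066 0.67481974] [ 0.462362   -0.01670441  0.12018583]
```

Request:
drive_tool(
  increments=[
    {"dx":0,"dy":0,"dz":-0.0041,"wx":0,"wy":0,"wz":0,"claw":0.005},
    {"dx":0,"dy":0,"dz":0,"wx":0,"wy":0,"wz":0,"claw":0.005},
    {"dx":0.002,"dy":-0.002,"dz":0,"wx":0,"wy":0,"wz":0,"claw":0.005},
    {"dx":0.002,"dy":-0.002,"dz":0,"wx":0,"wy":0,"wz":0,"claw":0.005},
    {"dx":0.002,"dy":-0.001,"dz":0,"wx":0,"wy":0,"wz":0,"claw":0.005},
    {"dx":0,"dy":0,"dz":0,"wx":0,"wy":0,"wz":0,"claw":0.005},
    {"dx":0,"dy":0,"dz":0,"wx":0,"wy":0,"wz":0,"claw":0.005},
  ],
)

```text
t: 14.58
eef_pos: [0.4581, -0.0101, 0.1242]
tool_rot: [0.0, 0.753, 0.658, -0.0]
contact_force: [0.3, -0.3, -0.9]
gripper_width: 0.149
grasp_force: 78.3
```

Request:
drive_tool(
  increments=[
    {"dx":0.0015,"dy":-0.0005,"dz":0,"wx":0,"wy":0,"wz":0,"claw":0.005},
    {"dx":0.0015,"dy":-0.0005,"dz":0,"wx":0,"wy":0,"wz":0,"claw":0.005},
    {"dx":0,"dy":0,"dz":0,"wx":0,"wy":0,"wz":0,"claw":0.005},
    {"dx":0,"dy":0,"dz":0,"wx":0,"wy":0,"wz":0,"claw":0.005},
  ],
)

```text
t: 15.08
eef_pos: [0.4575, -0.007, 0.1242]
tool_rot: [0.0, 0.753, 0.658, 0.0]
contact_force: [0.3, 0.1, -1.2]
gripper_width: 0.147
grasp_force: 78.3
```

Request:
drive_tool(
  increments=[
    {"dx":0.0015,"dy":0,"dz":0,"wx":0,"wy":0,"wz":0,"claw":0.005},
    {"dx":0.001,"dy":0,"dz":0,"wx":0,"wy":0,"wz":0,"claw":0.005},
    {"dx":0,"dy":0,"dz":0,"wx":0,"wy":0,"wz":0,"claw":0.005},
    {"dx":0,"dy":0,"dz":0,"wx":0,"wy":0,"wz":0,"claw":0.005},
  ],
)

```text
t: 15.58
eef_pos: [0.4578, -0.0045, 0.1242]
tool_rot: [0.0, 0.753, 0.658, -0.0]
contact_force: [0.6, -0.1, -1.3]
gripper_width: 0.152
grasp_force: 78.3
```

Request:
drive_tool(
  increments=[
    {"dx":0.001,"dy":0,"dz":0,"wx":0,"wy":0,"wz":0,"claw":0.005},
    {"dx":0.001,"dy":0,"dz":0,"wx":0,"wy":0,"wz":0,"claw":0.005},
    {"dx":0,"dy":0,"dz":0,"wx":0,"wy":0,"wz":0,"claw":0.005},
    {"dx":0,"dy":0,"dz":0,"wx":0,"wy":0,"wz":0,"claw":0.005},
  ],
)

```text
t: 16.08
eef_pos: [0.4581, -0.0026, 0.1242]
tool_rot: [0.0, 0.753, 0.658, -0.0]
contact_force: [-0.1, -0.3, -1.6]
gripper_width: 0.149
grasp_force: 78.3
```

Request:
drive_tool(
  increments=[
    {"dx":0.001,"dy":0,"dz":0,"wx":0,"wy":0,"wz":0,"claw":0.005},
    {"dx":0,"dy":0,"dz":0,"wx":0,"wy":0,"wz":0,"claw":0.005},
    {"dx":0,"dy":0,"dz":0,"wx":0,"wy":0,"wz":0,"claw":0.005},
  ],
)

```text
t: 16.45
eef_pos: [0.4582, -0.0015, 0.1242]
tool_rot: [0.0, 0.753, 0.658, 0.0]
contact_force: [0.7, -0.6, -0.8]
gripper_width: 0.143
grasp_force: 78.3
```

```bash
python3 go.py; python3 - <<'E'
from h import *
im,d=read_camera("side"); cv2.imwrite("pics/s4.png",cv2.resize(im[226:286,230:302,::-1],(720,600),interpolation=cv2.INTER_CUBIC))
E
```

```text
t 16.45 p [ 0.4582 -0.0015  0.1242] yaw 82.36 tilt [ 0.0001 -0.0001] F [ 0.74 -0.62 -0.82] w 0.143 g 78.3
[ 0.45  0.32 -0.67  2.11  0.28  0.8  -0.53]
```

View pics/s4.png

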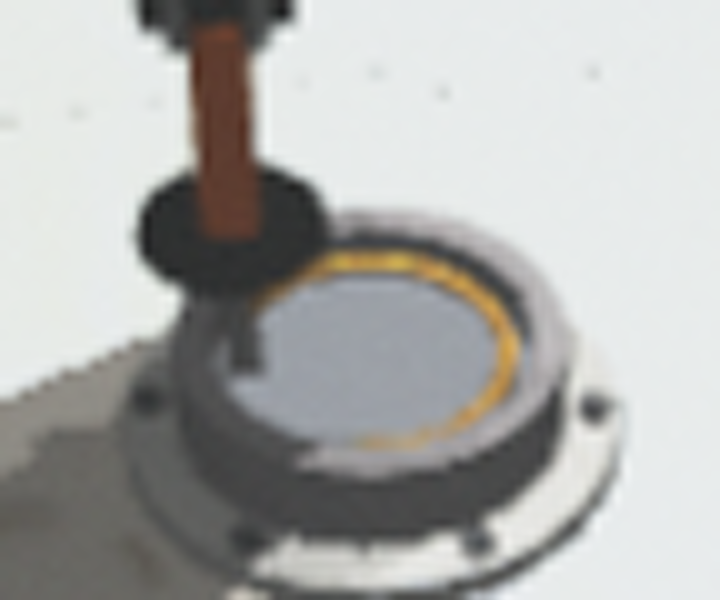

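Request:
drive_tool(
  increments=[
    {"dx":0.001,"dy":0,"dz":0,"wx":0,"wy":0,"wz":0,"claw":0.005},
    {"dx":0,"dy":0,"dz":0,"wx":0,"wy":0,"wz":0,"claw":0.005},
    {"dx":0,"dy":0,"dz":0,"wx":0,"wy":0,"wz":0,"claw":0.005},
  ],
)

```text
t: 16.88
eef_pos: [0.4584, -0.0006, 0.1242]
tool_rot: [0.0, 0.753, 0.658, -0.0]
contact_force: [0.4, 0.5, -0.3]
gripper_width: 0.147
grasp_force: 78.3
```

Request:
drive_tool(
  increments=[
    {"dx":0.001,"dy":0,"dz":0,"wx":0,"wy":0,"wz":0,"claw":0.005},
    {"dx":0,"dy":0,"dz":0,"wx":0,"wy":0,"wz":0,"claw":0.005},
    {"dx":0,"dy":0,"dz":0,"wx":0,"wy":0,"wz":0,"claw":0.005},
  ],
)

```text
t: 17.25
eef_pos: [0.4585, 0.0004, 0.1242]
tool_rot: [0.0, 0.753, 0.658, -0.0]
contact_force: [0.0, -0.7, -0.0]
gripper_width: 0.147
grasp_force: 78.4
```

```bash
cat > f.py <<'E'
from h import *
f=[]
for _ in range(3): read_camera("top"); f.append(get_obs()["contact_force"])
print(np.mean(f,0).round(2),get_obs()["eef_pos"].round(4),get_obs()["torque"].round(3),get_obs()["t"])
E
python3 f.py; python3 -c "
from h import *
print(plane('side',[(254.7,262)],.028))"
```

```text
[-0.06 -0.66 -0.34] [4.584e-01 4.000e-04 1.242e-01] [-0.288  0.051 -0.003] 17.4
[[ 0.46173347 -0.00364904  0.028     ]]
```

Request:
drive_tool(
  increments=[
    {"dx":0.001,"dy":0,"dz":0,"wx":0,"wy":0,"wz":0,"claw":0.005},
    {"dx":0,"dy":0,"dz":0,"wx":0,"wy":0,"wz":0,"claw":0.005},
    {"dx":0,"dy":0,"dz":0,"wx":0,"wy":0,"wz":0,"claw":0.005},
  ],
)

```text
t: 17.77
eef_pos: [0.4586, 0.0014, 0.1242]
tool_rot: [0.0, 0.753, 0.658, -0.0]
contact_force: [-0.2, -1.3, -0.7]
gripper_width: 0.149
grasp_force: 78.4
```

```bash
python3 f.py
```

```text
[-0.58 -1.05  0.29] [0.4586 0.0014 0.1242] [-0.433  0.051 -0.021] 17.925
```

Request:
drive_tool(
  increments=[
    {"dx":-0.001,"dy":-0.001,"dz":0,"wx":0,"wy":0,"wz":0,"claw":0.005},
    {"dx":0,"dy":0,"dz":-0.0015,"wx":0,"wy":0,"wz":0,"claw":0.005},
    {"dx":0,"dy":0,"dz":-0.0015,"wx":0,"wy":0,"wz":0,"claw":0.005},
    {"dx":0,"dy":0,"dz":-0.0015,"wx":0,"wy":0,"wz":0,"claw":0.005},
    {"dx":0,"dy":0,"dz":-0.0015,"wx":0,"wy":0,"wz":0,"claw":0.005},
    {"dx":0,"dy":0,"dz":0,"wx":0,"wy":0,"wz":0,"claw":0.005},
    {"dx":0,"dy":0,"dz":0,"wx":0,"wy":0,"wz":0,"claw":0.005},
  ],
)

```text
t: 18.8
eef_pos: [0.4573, 0.0005, 0.1301]
tool_rot: [-0.0, 0.753, 0.658, -0.0]
contact_force: [1.1, 0.2, -6.1]
gripper_width: 0.149
grasp_force: 78.3
```

```bash
python3 f.py
```

```text
[ 0.27 -0.27 -6.27] [0.4574 0.0005 0.1301] [-0.202 -0.044  0.012] 18.95
```

Request:
drive_tool(
  increments=[
    {"dx":0,"dy":0,"dz":-0.002,"wx":0,"wy":0,"wz":0,"claw":0.005},
    {"dx":0,"dy":0,"dz":-0.002,"wx":0,"wy":0,"wz":0,"claw":0.005},
    {"dx":0,"dy":0.0003,"dz":-0.002,"wx":0,"wy":0,"wz":0,"claw":0.005},
    {"dx":0,"dy":0.0003,"dz":-0.002,"wx":0,"wy":0,"wz":0,"claw":0.005},
    {"dx":0,"dy":0.0004,"dz":-0.002,"wx":0,"wy":0,"wz":0,"claw":0.005},
    {"dx":0,"dy":0.0004,"dz":-0.002,"wx":0,"wy":0,"wz":0,"claw":0.005},
    {"dx":0,"dy":0,"dz":0,"wx":0,"wy":0,"wz":0,"claw":0.005},
    {"dx":0,"dy":0,"dz":0,"wx":0,"wy":0,"wz":0,"claw":0.005},
  ],
)

```text
t: 19.95
eef_pos: [0.4591, 0.0004, 0.1424]
tool_rot: [0.0, 0.753, 0.658, 0.0]
contact_force: [0.0, -0.6, -4.5]
gripper_width: 0.153
grasp_force: 78.5
```

```bash
python3 f.py
```

```text
[ 0.86 -1.1  -3.71] [4.591e-01 4.000e-04 1.424e-01] [-0.258 -0.208  0.004] 20.1
```

Request:
drive_tool(
  increments=[
    {"dx":0,"dy":0.0004,"dz":-0.002,"wx":0,"wy":0,"wz":0,"claw":0.005},
    {"dx":0,"dy":0.0004,"dz":-0.002,"wx":0,"wy":0,"wz":0,"claw":0.005},
    {"dx":0,"dy":0.0005,"dz":-0.002,"wx":0,"wy":0,"wz":0,"claw":0.005},
    {"dx":0,"dy":0.0006,"dz":-0.002,"wx":0,"wy":0,"wz":0,"claw":0.005},
    {"dx":0,"dy":0.0006,"dz":-0.002,"wx":0,"wy":0,"wz":0,"claw":0.005},
    {"dx":0,"dy":0.0006,"dz":-0.002,"wx":0,"wy":0,"wz":0,"claw":0.005},
    {"dx":0,"dy":0.0006,"dz":-0.002,"wx":0,"wy":0,"wz":0,"claw":0.005},
    {"dx":0,"dy":0,"dz":0,"wx":0,"wy":0,"wz":0,"claw":0.005},
    {"dx":0,"dy":0,"dz":0,"wx":0,"wy":0,"wz":0,"claw":0.005},
  ],
)

```text
t: 21.22
eef_pos: [0.4628, -0.0001, 0.1564]
tool_rot: [0.0, 0.753, 0.658, 0.0]
contact_force: [2.4, -2.1, -6.0]
gripper_width: 0.153
grasp_force: 78.6
```

```bash
python3 f.py; python3 - <<'E'
from h import *
im,d=read_camera("side"); cv2.imwrite("pics/s5.png",cv2.resize(im[216:286,230:302,::-1],(617,600),interpolation=cv2.INTER_CUBIC))
E
```

```text
[ 1.68 -1.13 -5.69] [ 4.628e-01 -1.000e-04  1.564e-01] [-0.46  -0.768  0.032] 21.375
```

View pics/s5.png

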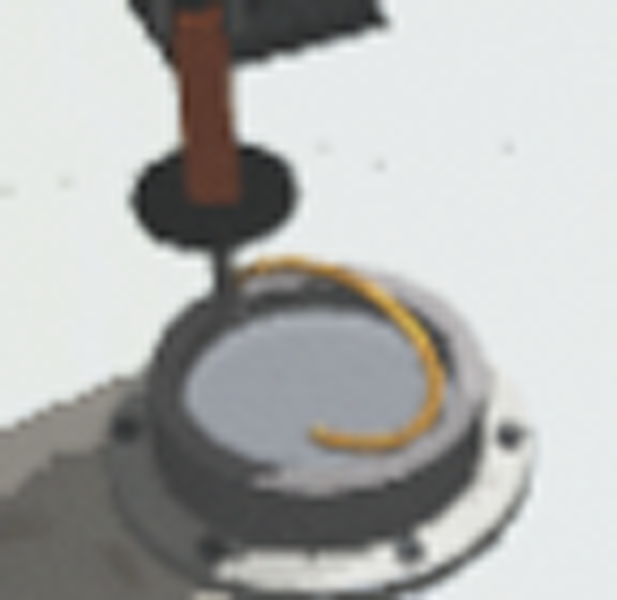

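Request:
drive_tool(
  increments=[
    {"dx":0,"dy":0.001,"dz":-0.001,"wx":0,"wy":0,"wz":0,"claw":0.005},
    {"dx":0,"dy":0.001,"dz":-0.001,"wx":0,"wy":0,"wz":0,"claw":0.005},
    {"dx":0,"dy":0.001,"dz":-0.001,"wx":0,"wy":0,"wz":0,"claw":0.005},
    {"dx":0,"dy":0.0,"dz":0,"wx":0,"wy":0,"wz":0,"claw":0.005},
    {"dx":0,"dy":0,"dz":0,"wx":0,"wy":0,"wz":0,"claw":0.005},
    {"dx":0,"dy":0,"dz":0,"wx":0,"wy":0,"wz":0,"claw":0.005},
  ],
)

```text
t: 22.18
eef_pos: [0.4653, -0.0005, 0.1591]
tool_rot: [-0.0, 0.753, 0.658, -0.0]
contact_force: [0.8, -0.7, -8.0]
gripper_width: 0.148
grasp_force: 78.3
```

```bash
python3 f.py; python3 - <<'E'
from h import *
im,d=read_camera("side"); cv2.imwrite("pics/s6raw.png",im[...,::-1])
b=im.astype(int); m=((b[...,0]-b[...,2])>55); m[:235]=0;m[290:]=0;m[:,:250]=0;m[:,300:]=0
ys,xs=np.nonzero(m); i=np.argsort(xs)[:8]; print(np.c_[xs,ys][i].tolist())
# predicted raised end at lift phi
c=np.array([.4926,-.0063]); n=np.array([.953,-.304]); 
for ph in (.40,.44,.48,.52):
    X=np.r_[c-n*.036+n*.072*(1-np.cos(ph)), .035+.072*np.sin(ph)]; t=np.array([.304,.953,0])
    print(ph,pix("side",[X, X+.009*t]).round(1).tolist())
E
```

```text
[ 0.69 -1.28 -8.49] [ 0.4653 -0.0006  0.1591] [-0.464 -0.36  -0.042] 22.325
[[259, 246], [260, 246], [261, 246], [262, 246], [263, 246], [264, 246], [265, 246], [266, 246]]
0.4 [[254.6, 250.0], [255.1, 247.8]]
0.44 [[255.1, 249.3], [255.5, 247.0]]
0.48 [[255.5, 248.6], [256.0, 246.3]]
0.52 [[256.0, 247.8], [256.5, 245.6]]
```

Request:
drive_tool(
  increments=[
    {"dx":0,"dy":0,"dz":0.0015,"wx":0,"wy":0,"wz":0,"claw":0.005},
    {"dx":0,"dy":0,"dz":0.0015,"wx":0,"wy":0,"wz":0,"claw":0.005},
    {"dx":0,"dy":0,"dz":0,"wx":0,"wy":0,"wz":0,"claw":0.005},
    {"dx":0,"dy":0,"dz":0,"wx":0,"wy":0,"wz":0,"claw":0.005},
  ],
)

```text
t: 22.88
eef_pos: [0.4658, -0.0004, 0.1564]
tool_rot: [0.0, 0.753, 0.658, 0.0]
contact_force: [0.3, -1.7, 0.7]
gripper_width: 0.146
grasp_force: 79.3
```

```bash
python3 f.py
```

```text
[ 0.01 -1.08  0.65] [ 0.4657 -0.0005  0.1564] [-0.438 -0.065 -0.017] 23.025
```

Request:
drive_tool(
  increments=[
    {"dx":-0.002,"dy":0,"dz":0,"wx":0,"wy":0,"wz":0,"claw":0.005},
    {"dx":-0.003,"dy":0,"dz":0,"wx":0,"wy":0,"wz":0,"claw":0.005},
    {"dx":0,"dy":0,"dz":0,"wx":0,"wy":0,"wz":0,"claw":0.005},
  ],
)

```text
t: 23.4
eef_pos: [0.4647, -0.0056, 0.1561]
tool_rot: [-0.0, 0.753, 0.658, -0.0]
contact_force: [-0.2, -0.5, -1.0]
gripper_width: 0.147
grasp_force: 79.3
```

```bash
python3 f.py
```

```text
[ 0.2  -0.23 -0.58] [ 0.4648 -0.0053  0.1562] [-0.014  0.001  0.008] 23.55
```

Free of contact; back out, rise, and check the ring.

Request:
drive_tool(
  increments=[
    {"dx":-0.005,"dy":0,"dz":0,"wx":0,"wy":0,"wz":0,"claw":0.005},
    {"dx":-0.008,"dy":0,"dz":0,"wx":0,"wy":0,"wz":0,"claw":0.005},
    {"dx":-0.01,"dy":0,"dz":0,"wx":0,"wy":0,"wz":0,"claw":0.005},
    {"dx":0,"dy":0,"dz":-0.02,"wx":0,"wy":0,"wz":0,"claw":0.005},
    {"dx":0,"dy":0,"dz":-0.02,"wx":0,"wy":0,"wz":0,"claw":0.005},
    {"dx":0,"dy":0,"dz":-0.02,"wx":0,"wy":0,"wz":0,"claw":0.005},
    {"dx":0,"dy":0,"dz":0,"wx":0,"wy":0,"wz":0,"claw":0.005},
    {"dx":0,"dy":0,"dz":0,"wx":0,"wy":0,"wz":0,"claw":0.005},
  ],
)

```text
t: 24.55
eef_pos: [0.4613, -0.0288, 0.2155]
tool_rot: [-0.0, 0.753, 0.658, -0.0]
contact_force: [-0.1, -0.7, -1.1]
gripper_width: 0.146
grasp_force: 79.3
```

```bash
python3 go.py "[.5132,.2391,.216]"; python3 - <<'E'
from h import *
im,d=read_camera("side"); cv2.imwrite("pics/s7raw.png",im[...,::-1]); cv2.imwrite("pics/s7.png",cv2.resize(im[186:286,225:325,::-1],(600,600),interpolation=cv2.INTER_CUBIC))
b=im.astype(int); m=((b[...,0]-b[...,2])>50); m[:235]=0;m[290:]=0;m[:,:247]=0;m[:,300:]=0
ys,xs=np.nonzero(m); i=np.argsort(xs)[:12]; print(np.c_[xs,ys][i].tolist())
E
```

```text
t 24.55 p [ 0.4613 -0.0288  0.2155] yaw 82.32 tilt [-0.0009 -0.0002] F [-0.06 -0.72 -1.13] w 0.146 g 79.3
[ 0.56  0.19 -0.7   2.01  0.15  0.99 -0.35]
[.5132,.2391,.216] [272.4  15.7  -0.6]
[[258, 247], [259, 246], [259, 247], [260, 246], [261, 246], [262, 246], [263, 246], [264, 246], [265, 246], [266, 246], [267, 246], [268, 247]]
```

View pics/s7.png

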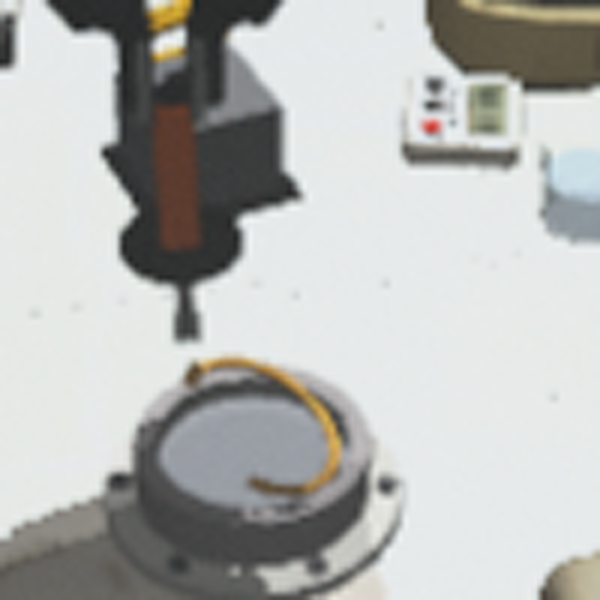

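Request:
drive_tool(
  increments=[
    {"dx":0.02,"dy":0.001,"dz":0,"wx":0,"wy":0,"wz":0,"claw":0.005},
    {"dx":0.04,"dy":0.002,"dz":0,"wx":0,"wy":0,"wz":0,"claw":0.005},
    {"dx":0.04,"dy":0.002,"dz":0,"wx":0,"wy":0,"wz":0,"claw":0.005},
    {"dx":0.04,"dy":0.003,"dz":0,"wx":0,"wy":0,"wz":0,"claw":0.005},
    {"dx":0.04,"dy":0.003,"dz":0,"wx":0,"wy":0,"wz":0,"claw":0.005},
    {"dx":0.04,"dy":0.002,"dz":0,"wx":0,"wy":0,"wz":0,"claw":0.005},
    {"dx":0.03,"dy":0.0017,"dz":0,"wx":0,"wy":0,"wz":0,"claw":0.005},
    {"dx":0.0224,"dy":0.001,"dz":0,"wx":0,"wy":0,"wz":0,"claw":0.005},
    {"dx":0,"dy":0,"dz":0,"wx":0,"wy":0,"wz":-6.5,"claw":0.005},
    {"dx":0,"dy":0,"dz":0,"wx":0,"wy":0,"wz":-6.5,"claw":0.005},
    {"dx":0,"dy":0,"dz":0,"wx":0,"wy":0,"wz":-6.5,"claw":0.005},
    {"dx":0,"dy":0,"dz":0,"wx":0,"wy":0,"wz":0,"claw":0.005},
    {"dx":0,"dy":0,"dz":0,"wx":0,"wy":0,"wz":0,"claw":0.005},
    {"dx":0,"dy":0,"dz":0,"wx":0,"wy":0,"wz":0,"claw":0.005},
  ],
)

```text
t: 26.35
eef_pos: [0.5135, 0.2395, 0.216]
tool_rot: [-0.0, 0.631, 0.776, -0.0]
contact_force: [0.9, -0.6, -1.0]
gripper_width: 0.148
grasp_force: 79.3
```

```bash
python3 go.py "[.5132,.2391,.19]" "[.5132,.2391,.108]"
```

```text
t 26.35 p [0.5135 0.2395 0.216 ] yaw 101.79 tilt [-0.0002 -0.0002] F [ 0.94 -0.64 -0.96] w 0.148 g 79.3
[ 0.11  0.42 -0.84  1.78  0.35  1.1  -0.65]
[.5132,.2391,.19] [-0.4 -0.4 26. ]
[.5132,.2391,.108] [ 0.  0. 82.]
```

Request:
drive_tool(
  increments=[
    {"dx":-0.0004,"dy":-0.0004,"dz":0.014,"wx":0,"wy":0,"wz":0,"claw":0.005},
    {"dx":0,"dy":0,"dz":0.0145,"wx":0,"wy":0,"wz":0,"claw":0.005},
    {"dx":0,"dy":0,"dz":0,"wx":0,"wy":0,"wz":0,"claw":0.005},
    {"dx":0,"dy":0,"dz":0,"wx":0,"wy":0,"wz":0,"claw":0.005},
    {"dx":0,"dy":0,"dz":0,"wx":0,"wy":0,"wz":0,"claw":0.005},
  ],
)

```text
t: 26.98
eef_pos: [0.5135, 0.2394, 0.1881]
tool_rot: [0.0, 0.63, 0.776, 0.0]
contact_force: [0.6, -0.2, 0.1]
gripper_width: 0.148
grasp_force: 79.2
```

```bash
python3 go.py "[.5132,.2391,.108]"; python3 - <<'E'
from h import *
im,d=read_camera("side"); cv2.imwrite("pics/s8raw.png",im[...,::-1])
a=cv2.imread("pics/s2raw.png"); b=cv2.imread("pics/s8raw.png")
f=lambda i:cv2.resize(i[140:215,225:295],(400,429),interpolation=cv2.INTER_CUBIC)
cv2.imwrite("pics/s8.png",np.hstack([f(a),f(b)]))
g=lambda i:i[184:194,254:262].mean(2).astype(int)
print(np.hstack([g(a),g(b)]))
E
```

```text
t 26.98 p [0.5135 0.2394 0.1881] yaw 101.86 tilt [0.0007 0.0004] F [ 0.62 -0.18  0.06] w 0.148 g 79.2
[ 0.09  0.45 -0.83  1.81  0.38  1.05 -0.67]
[.5132,.2391,.108] [-0.3 -0.4 80.1]
[[111 119  94  69 118 163 163 158 110 129 122  65  95 148 161 158]
 [129 120  93  69 102 134 133 138 130 137 135  65  86 119 135 140]
 [167 132  87  64  83 110 129 145 168 144 121  64  71  92 130 143]
 [142 125  95  64  93 131 139 144 143 131 109  71  70 104 138 143]
 [131 126 105  63  86 110 119 143 137 127 105  73  70  89 117 144]
 [ 90  84  74  64  71  83 114 150 103  79  71  66  70  79 114 148]
 [118 110  69  66  69  84 120 147 130 139  93  67  70  85 123 147]
 [199 181  98  81  88 109 134 132 208 218 168 128 124 121 136 132]
 [229 214 155 129 123 128 122  96 228 227 208 179 167 140 121  95]
 [214 195 165 140 127 112  96  88 215 195 165 139 128 111  97  88]]
```

View pics/s8.png

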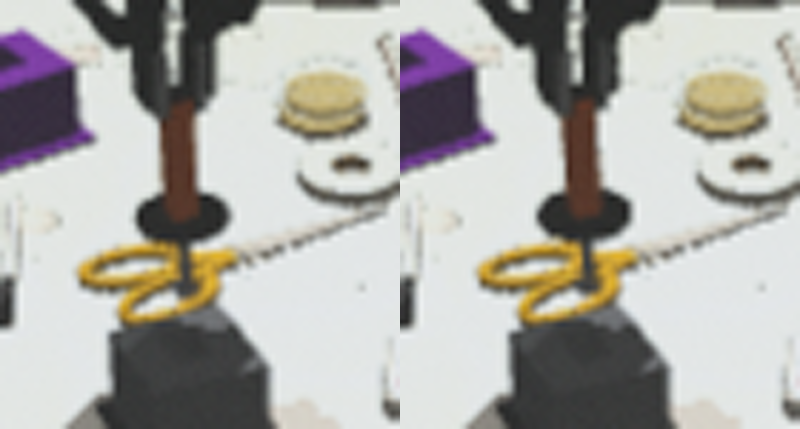

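Request:
drive_tool(
  increments=[
    {"dx":-0.0003,"dy":-0.0018,"dz":0.008,"wx":0,"wy":0,"wz":0,"claw":0.005},
    {"dx":0,"dy":0,"dz":0.01,"wx":0,"wy":0,"wz":0,"claw":0.005},
    {"dx":0,"dy":0,"dz":0.01,"wx":0,"wy":0,"wz":0,"claw":0.005},
    {"dx":0,"dy":0,"dz":0.01,"wx":0,"wy":0,"wz":0,"claw":0.005},
    {"dx":0,"dy":0,"dz":0.01,"wx":0,"wy":0,"wz":0,"claw":0.005},
    {"dx":0,"dy":0,"dz":0,"wx":0,"wy":0,"wz":0,"claw":0.005},
    {"dx":0,"dy":0,"dz":0,"wx":0,"wy":0,"wz":0,"claw":0.005},
  ],
)

```text
t: 27.9
eef_pos: [0.5117, 0.2387, 0.1399]
tool_rot: [0.0, 0.63, 0.776, 0.0]
contact_force: [-0.2, -0.1, -0.4]
gripper_width: 0.151
grasp_force: 79.2
```

```bash
python3 f.py
```

```text
[-0.08  0.27 -1.  ] [0.5119 0.2387 0.1401] [ 0.027 -0.007  0.07 ] 28.05
```

In the slot, free. Lower to just above seat, then feel it.

Request:
drive_tool(
  increments=[
    {"dx":0,"dy":0,"dz":0.01,"wx":0,"wy":0,"wz":0,"claw":0.005},
    {"dx":0,"dy":0,"dz":0.01,"wx":0,"wy":0,"wz":0,"claw":0.005},
    {"dx":0,"dy":0,"dz":0.008,"wx":0,"wy":0,"wz":0,"claw":0.005},
    {"dx":0,"dy":0,"dz":0,"wx":0,"wy":0,"wz":0,"claw":0.005},
    {"dx":0,"dy":0,"dz":0,"wx":0,"wy":0,"wz":0,"claw":0.005},
  ],
)

```text
t: 28.68
eef_pos: [0.5116, 0.2387, 0.1118]
tool_rot: [-0.0, 0.63, 0.776, 0.0]
contact_force: [0.3, 0.0, -0.4]
gripper_width: 0.149
grasp_force: 79.3
```

Request:
drive_tool(
  increments=[
    {"dx":0,"dy":0,"dz":0.001,"wx":0,"wy":0,"wz":0,"claw":0.005},
    {"dx":0,"dy":0,"dz":0.001,"wx":0,"wy":0,"wz":0,"claw":0.005},
    {"dx":0,"dy":0,"dz":0.001,"wx":0,"wy":0,"wz":0,"claw":0.005},
    {"dx":0,"dy":0,"dz":0,"wx":0,"wy":0,"wz":0,"claw":0.005},
  ],
)

```text
t: 29.18
eef_pos: [0.5117, 0.2385, 0.1088]
tool_rot: [0.0, 0.63, 0.776, 0.0]
contact_force: [-0.5, -0.2, -0.3]
gripper_width: 0.149
grasp_force: 79.3
```

Request:
drive_tool(
  increments=[
    {"dx":0,"dy":0,"dz":0.0006,"wx":0,"wy":0,"wz":0,"claw":0.005},
    {"dx":0,"dy":0,"dz":0.0006,"wx":0,"wy":0,"wz":0,"claw":0.005},
    {"dx":0,"dy":0,"dz":0,"wx":0,"wy":0,"wz":0,"claw":0.005},
  ],
)

```text
t: 29.55
eef_pos: [0.5124, 0.2389, 0.1084]
tool_rot: [0.001, 0.63, 0.776, 0.001]
contact_force: [1.4, -0.7, 6.9]
gripper_width: 0.156
grasp_force: 80.1
```

```bash
python3 f.py
```

```text
[-0.14 -0.87  6.24] [0.5123 0.2389 0.1084] [-0.208  0.077  0.041] 29.7
```

Request:
drive_tool(
  increments=[
    {"dx":0,"dy":0,"dz":0,"wx":0,"wy":0,"wz":0,"claw":0.016},
    {"dx":0,"dy":0,"dz":0,"wx":0,"wy":0,"wz":0,"claw":0.02},
    {"dx":0,"dy":0,"dz":0,"wx":0,"wy":0,"wz":0,"claw":0.025},
    {"dx":0,"dy":0,"dz":0,"wx":0,"wy":0,"wz":0,"claw":0.035},
    {"dx":0,"dy":0,"dz":0,"wx":0,"wy":0,"wz":0,"claw":0.05},
    {"dx":0,"dy":0,"dz":0,"wx":0,"wy":0,"wz":0,"claw":0.05},
    {"dx":0,"dy":0,"dz":0,"wx":0,"wy":0,"wz":0,"claw":0.05},
  ],
)

```text
t: 30.58
eef_pos: [0.5115, 0.2385, 0.1075]
tool_rot: [0.0, 0.63, 0.776, -0.0]
contact_force: [-0.2, -0.1, -0.3]
gripper_width: 0.586
grasp_force: 0.0
```

Request:
drive_tool(
  increments=[
    {"dx":0,"dy":0,"dz":-0.01,"wx":0,"wy":0,"wz":0,"claw":0.05},
    {"dx":0,"dy":0,"dz":-0.02,"wx":0,"wy":0,"wz":0,"claw":0.05},
    {"dx":0,"dy":0,"dz":-0.03,"wx":0,"wy":0,"wz":0,"claw":0.05},
    {"dx":0,"dy":0,"dz":-0.03,"wx":0,"wy":0,"wz":0,"claw":0.05},
    {"dx":0,"dy":0,"dz":-0.03,"wx":0,"wy":0,"wz":0,"claw":0.05},
    {"dx":0,"dy":0,"dz":0,"wx":0,"wy":0,"wz":0,"claw":0.05},
    {"dx":0,"dy":0,"dz":0,"wx":0,"wy":0,"wz":0,"claw":0.05},
  ],
)

```text
t: 31.45
eef_pos: [0.5115, 0.2383, 0.2278]
tool_rot: [0.0, 0.63, 0.776, 0.0]
contact_force: [-0.8, -0.5, -0.4]
gripper_width: 0.587
grasp_force: 0.0
```

```bash
python3 go.py; python3 - <<'E'
from h import *
im,d=read_camera("side"); cv2.imwrite("pics/s9raw.png",im[...,::-1])
a=cv2.imread("pics/side0.png").astype(int); b=im[...,::-1].astype(int)
g=lambda i:i[178:208:3,246:270].mean(2).astype(int)
print(abs(g(a)-g(b)))
B=b; m=((B[...,2]-B[...,0])>50); m[:235]=0;m[290:]=0;m[:,:247]=0;m[:,300:]=0
ys,xs=np.nonzero(m); i=np.argsort(xs)[:4]; print("ring",np.c_[xs,ys][i].tolist())
E
```

```text
t 31.45 p [0.5115 0.2383 0.2278] yaw 101.85 tilt [ 0.0005 -0.0002] F [-0.79 -0.52 -0.44] w 0.587 g 0.0
[ 0.12  0.41 -0.85  1.77  0.34  1.12 -0.64]
[[ 7  7  7  9  8  7  7  7 10  9  5 21 35 12  7  9  9  8  6  7  7  7  7  7]
 [ 8  6  8  9 10  9  9  2 39 12 27  2 13 26 36  8  8  7  6  6  7  8  8 10]
 [ 5  6  3  2  5  3  5  0  4  2  2  0  1 16 24  7  5  7  9  8  8  8  8  8]
 [ 9  9  9  7  7  8  6  2 30  1  3  2  5 12 15  6  4  6  8  8  9  9  7  8]
 [ 5  4  5  2  7  4  3  3  4  2  3  5  2  9 16  5  6  8  8  9  8  6  5  6]
 [ 3  5  3 10  7  8  8 14 67  1  5  4  2  3  4  7  6  0  5  6  8  7  7  7]
 [11  6 12 21 29 25 24 15  1  2  0  2  3  2  2  2  1 11 10 13  6  5  8  8]
 [49 50 53 54 12  5  5  5  0  6  1  3  4  1  5  3  5  6  4 10 35 52 20  3]
 [ 5 38 65 57 34  5  4  4  4  4  6  4  6  6  7  4  5  3 12 44 63 57 31 14]
 [ 1  2  7 34 61 64 64 62 51 43 30 31 33 30 40 61 53 52 47 38 15  1  1  5]]
ring [[256, 249], [256, 248], [257, 247], [257, 249]]
```

```bash
python3 -c "
from station import *
print(hand_in())"
```

```text
the job is handed in; nothing more can be done
None
```

I lifted the ring to roughly 0.48 rad (27°, estimated from hook height and camera), put the pick back seated in its stand, and let go; wrist force on the port stayed under about 10 N, the glassware and forceps were left alone, and I handed in without being shown a verdict.

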